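# Weigh down a slat on a spoon billet for gluing

## Task

Dry-run the glue-up: lay the pine slat lengthwise on the pale spoon billet, centred and parallel with it. Then stand the three weights upright along the middle line of the slat: first the black one, midway, then the red one at the left end and the brass one at the right end (as the robot sees it), each with its rim about a centimetre in from the slat's end. Leave the whetstone, pouch and tape measure where they are.

Things in the scene. Friction and masses are not known exactly. Their poses are not given: they have to be found in the camera images.
- spoon_billet: Pale cream-coloured spoon billet (a thick wooden block with pencil lines on top), 200 x 55 x 34 mm, fixed to the bench. Origin at the centre of its underside; x along its length, y across, z up. Its long axis lies roughly across the robot's view (within 15 degrees); its own +x end is always the left end as the robot sees it (towards world +y). The top is 34 mm above the bench.
- pine_slat: Loose thin pine slat, light orange-brown with a few dark knots or grain lines, browner and half as thick as the cream-coloured billet, 190 x 50 x 16 mm, 75 g, lying flat on the bench. Origin at the centre of its underside; x along its length, y across, z up. At the start its long axis also lies roughly across the robot's view.
- black_weight: Loose black weight, about 0.4 kg: a plain upright cylinder 42 mm in diameter and 42 mm high with a small knob on top (22 mm in diameter, total height 58.5 mm). Origin at the centre of its underside, z up. It can be gripped across the cylinder from above. It ends in the middle of the slat, between the other two.
- red_weight: Loose red-painted weight, about 0.4 kg: a plain upright cylinder 42 mm in diameter and 42 mm high with a small knob on top (22 mm in diameter, total height 58.5 mm). Origin at the centre of its underside, z up. It can be gripped across the cylinder from above. It ends at the slat's left end.
- brass_weight: Loose golden brass weight, about 0.4 kg: a plain upright cylinder 42 mm in diameter and 42 mm high with a small knob on top (22 mm in diameter, total height 58.5 mm). Origin at the centre of its underside, z up. It can be gripped across the cylinder from above. It ends at the slat's right end.
- whetstone: Bystander, not to be disturbed: grey whetstone in a wooden holder, 210 x 75 x 36 mm, loose on the bench and lying roughly across the robot's view. Origin at the centre of its underside; x along its length.
- leather_pouch: Bystander, not to be disturbed: brown leather pouch, 100 x 74 x 33 mm, loose, behind the work. Origin at the centre of its underside.
- tape_measure: Bystander, not to be disturbed: yellow pocket tape measure standing on edge, 90 x 32 x 62 mm, loose, behind the work. Origin at the centre of its underside.
There are look-alikes about, which are no part of the job. Several things look just like the red_weight: the one meant starts farthest from the robot's base.

How it is judged:
By the outcome, as a careful person would: the job done as asked, in the order asked, and still so for the second after the job is handed in, with the robot touching nothing.
It also fails if it takes over 99 s, if anything falls off the work surface, if the arm or the gripper's body presses on something with over 40 N, if the wrist force passes 120 N, or if a joint passes its speed limit or range.

## Robot

A 6-joint arm with a two-finger parallel gripper is mounted at the origin on a cart in front of the work surface, level with it; the furniture and walls round the work are solid. World frame = base frame: x ahead of the robot, y to its left, z up, the work surface at z = 0. Lengths are in mm, angles in rad, forces in N, time in s.
With the tool pointing down it reaches from about 300 to 775 mm from the base axis. Payload 14.6 kg.
Tool frame: the origin (TCP) lies at the very end of the fingers, on their centre line; the grasp point (between the pads) lies 19 mm behind it; z points along the fingers, y is the direction in which the jaws open and shut (so a half turn about z gives the same grasp; the last joint's range is limited). The gripper opens to 94 mm and grips with 3 to 60 N. Pads are 16 mm wide; open, the fingers measure 119 mm over their backs; the gripper's body (75 mm by 177 mm) begins 78 mm behind the grasp point.
Start: joints at [1.253, 0.3, 1.521, -0, 1.321, -0.067], TCP at [136.496, 532.783, 205.446] pointing down, gripper open.
Joint ranges: [-3.03, 3.03], [-0.79, 2.21], [0.23, 2.52], [-1.04, 4.18], [0, 3.07], [-2.55, 2.55]. Speed limits (rad/s): [2.22, 2.22, 2.57, 3.14, 3.14, 3.14].

## Interface

Orientations are given as [roll, pitch, yaw] about the fixed x, y, z axes, in that order (R = Rz(yaw) Ry(pitch) Rx(roll)).
In Python, from cell import manip gives the robot as it stands.
- The arm moves only by the shell command python3 -m inch 'ROWS' [FORCE]. ROWS is a JSON object of lists of equal length, an entry for each row: "grip": the opening, from -1 (shut) to 1 (fully open), so that 0 is half open; "travel": the shift along the world's x, y, z in cm, a list of three; "turn": the turn, a rotation vector about the world's x, y, z in degrees, a list of three. A call has 1 to 10 rows; each row is the pose to reach, as a shift and turn from the pose measured when the call began; what a row does not reach only later rows make up. A row lasts 1/8 s, in which the tool goes at most 62.5 mm and 10.7 degrees, less where a joint would pass 70% of its speed; a pose out of reach is approached as far as the arm can. A call with a gripper value outside its range is refused whole. The fingers move at their own pace and stop on an object; FORCE is the grip in N (left out, the last holds). Time passes only in rows, so rows that repeat a pose let the fingers close. It gives the time, the measured TCP pose, the force and the opening at its end, in the units of the state.
- manip.read_state(): the state, without advancing time (a new reading comes with each control period).
- manip.camera(name): name is "scene" or "side" or "wrist"; returns (picture, depth): 420x560x3 uint8, red, green, blue; 420x560 float32, mm along the optical axis (not along the pixel's ray), 0 where there is no reading.
- manip.calibration(name): a dict with "fx", "fy", "cx", "cy" (pixels), "k1" (the pictures are not rectified: a ray, as slopes to the right and down, at radius r is drawn at 1 + k1 r^2 times it, then the intrinsics apply), "world_from_camera" (4x4, takes a point from camera to world coordinates). Camera axes: x right, y up, looking along -z (the intrinsics and any distortion apply to the point x, -y, -z); pixel columns grow to the right and rows downward; lengths in mm; the calibration is good to about 2 mm. A picture is of the moment at which its call begins: read the wrist's pose just before it. calibration takes no time and is no camera call; for the wrist camera it gives the pose at the moment of the call.
- manip.sign_off(): hands the job in, once; it reports no verdict.
Trained networks look in the newest picture that a camera, given by its name, has taken for a name from the list of things; names that differ only in an ending like _2 or _b are one class to them, and where a whole thing is asked for, a point or a joint stands for the part that bears it (a point fixed in the world has none). Each returns a list of dicts, best first, with "p" (0 to 1); they miss things now and then, are a little off and sometimes report something else, mostly with a low value. They report only what shows in the picture. A call takes as long as a camera call. They do not tell look-alikes from the thing itself.
- manip.look_for(camera, label): "bbox" ([left, top, right, bottom] in pixels, round what is visible of it).
The state is a dict: "clock": time; "joints": joint angles; "qd": joint speeds; "effort": joint torques, N m; "eef_pos": TCP position; "eef_rot": TCP orientation; "wrist_force": force on the tool from outside, world axes, zero at the start; "moment": the same for the moment, N m; "finger_gap": finger opening in mm.
Only numpy, scipy, OpenCV 4.12 (cv2) and the standard library are available. Lean on these libraries where they do the work, as an engineer would, in place of code of your own. Each camera call takes 0.05 s, during which the arm holds its last target.

## Working session

There is one attempt and no reset: what is moved stays moved. The work goes in short steps, Python scripts to look and compute and a shell command to move; the robot and the scene stay as the last step left them, time stands still between calls to the robot, and variables do not carry over. Pictures are saved under pics/ and viewed, and the job is handed in when it is done.

```bash
ls; mkdir -p pics; cat > h.py <<'E'
import numpy as np, cv2
from cell import manip
def snap(name, fn):
    c=manip.calibration(name); im,d=manip.camera(name)
    cv2.imwrite('pics/%s.png'%fn, im[:,:,::-1]); np.savez('pics/%s.npz'%fn, im=im,d=d,**{k:np.array(v) for k,v in c.items()})
    return im,d,c
def cloud(d,c):
    h,w=d.shape
    u,v=np.meshgrid(np.arange(w),np.arange(h))
    K=np.array([[c['fx'],0,c['cx']],[0,c['fy'],c['cy']],[0,0,1]],float)
    p=np.stack([u,v],-1).reshape(-1,1,2).astype(float)
    n=cv2.undistortPoints(p,K,np.array([float(c['k1']),0,0,0])).reshape(h,w,2)
    P=np.stack([n[...,0]*d,-n[...,1]*d,-d,np.ones_like(d)],-1)
    return (P@np.array(c['world_from_camera']).T)[...,:3]
E
python3 - <<'E'
from h import *
print(manip.read_state())
for n in ['scene','side','wrist']:
    im,d,c=snap(n,n+'0'); print(n,{k:np.round(v,3).tolist() for k,v in c.items()})
E
```

```text
pics
{'clock': 0.0, 'joints': array([ 1.25339171e+00,  3.00450540e-01,  1.52159234e+00, -1.67930858e-05,
        1.32070839e+00, -6.65877324e-02]), 'qd': array([ 2.87403389e-04, -1.17331134e-03, -8.04096086e-05, -1.69173471e-03,
        9.79636832e-05, -1.39149611e-03]), 'effort': array([ 1.05215739e-03, -5.31799614e+01, -3.52737987e+01,  7.08626490e-02,
        2.43437866e-02, -8.79863615e-05]), 'eef_pos': array([136.42353782, 532.53314324, 204.89285146]), 'eef_rot': array([-3.14043553e+00, -6.08624912e-05,  2.89077990e+00]), 'wrist_force': array([-0.11413244,  0.10038246, -0.38790763]), 'moment': array([ 0.00173602, -0.0126646 , -0.01460657]), 'finger_gap': 94.37194275878169}
scene {'fx': 508.608, 'fy': 508.608, 'cx': 291.547, 'cy': 201.017, 'k1': -0.095, 'world_from_camera': [[-0.867, 0.36, -0.343, 229.917], [-0.497, -0.654, 0.571, 604.786], [-0.019, 0.666, 0.746, 811.743], [0.0, 0.0, 0.0, 1.0]]}
side {'fx': 387.057, 'fy': 387.057, 'cx': 288.733, 'cy': 208.207, 'k1': -0.022, 'world_from_camera': [[-1.0, -0.01, -0.02, 557.273], [-0.01, -0.59, 0.807, 816.342], [-0.02, 0.807, 0.59, 622.837], [0.0, 0.0, 0.0, 1.0]]}
wrist {'fx': 298.352, 'fy': 298.352, 'cx': 281.113, 'cy': 208.982, 'k1': -0.052, 'world_from_camera': [[0.247, -0.929, -0.275, 56.845], [0.969, 0.236, 0.071, 553.168], [-0.001, -0.284, 0.959, 383.79], [0.0, 0.0, 0.0, 1.0]]}
```

View pics/scene0.png

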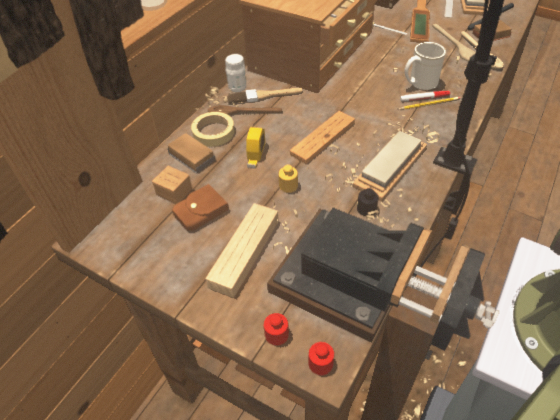

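View pics/side0.png

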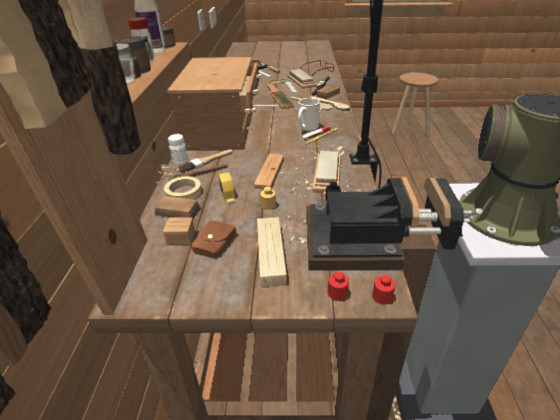

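View pics/wrist0.png

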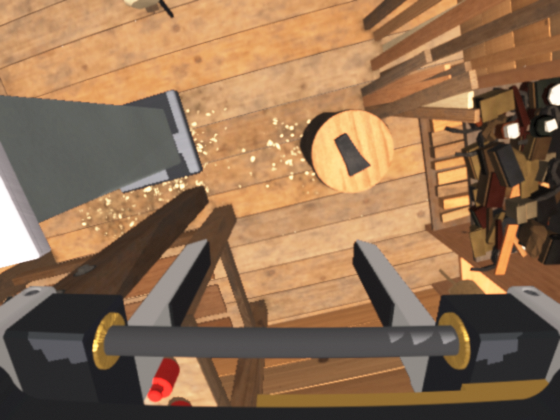

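The scene and side pictures show the billet at scene (244,248), the slat at (323,135), brass at (288,179), black at (368,200), and reds at (276,328) and (321,357). A vise stands between the base and the work. Next I build a top-down height map.

```bash
cat > top.py <<'E'
from h import *
import sys
# orthographic map: x 200..800 (down->up), y 500..-400 left->right ; 1 px/mm... 
def ortho(fns,out,x0=250,x1=750,y0=-350,y1=450):
    H=np.full((x1-x0,y1-y0),-1e3); C=np.zeros((x1-x0,y1-y0,3),np.uint8)
    for fn in fns:
        z=np.load('pics/%s.npz'%fn); d=z['d']; im=z['im']
        s=3
        d2=cv2.resize(d,None,fx=1,fy=1)
        P=cloud(d,z)
        ok=(d>0)
        X=P[ok];c=im[ok]
        i=np.round(x1-X[:,0]).astype(int);j=np.round(y1-X[:,1]).astype(int)
        g=(i>=0)&(i<H.shape[0])&(j>=0)&(j<H.shape[1])&(X[:,2]<400)&(X[:,2]>-30)
        i,j,X,c=i[g],j[g],X[g],c[g]
        o=np.argsort(X[:,2])
        for di in (-1,0,1):
            for dj in (-1,0,1):
                ii=np.clip(i+di,0,H.shape[0]-1)[o];jj=np.clip(j+dj,0,H.shape[1]-1)[o]
                zz=X[o,2]
                m=zz>H[ii,jj]
                H[ii[m],jj[m]]=zz[m]; C[ii[m],jj[m]]=c[o][m]
    for k in range(x0,x1,50): cv2.putText(C,str(k),(0,x1-k),0,.35,(0,255,255),1); cv2.line(C,(0,x1-k),(10,x1-k),(0,255,255),1)
    for k in range(y0,y1,50): cv2.putText(C,str(k),(y1-k,10),0,.35,(0,255,255),1); cv2.line(C,(y1-k,0),(y1-k,8),(0,255,255),1)
    cv2.imwrite('pics/%s.png'%out,C[:,:,::-1])
    hm=np.clip((H+10)*2.2,0,255).astype(np.uint8)
    cv2.imwrite('pics/%s_h.png'%out,cv2.applyColorMap(hm,cv2.COLORMAP_JET))
    np.save('pics/%s_H.npy'%out,H)
ortho(['scene0'],'topA'); ortho(['side0'],'topB')
E
python3 top.py
```

```text
(no output)
```

View pics/topA.png

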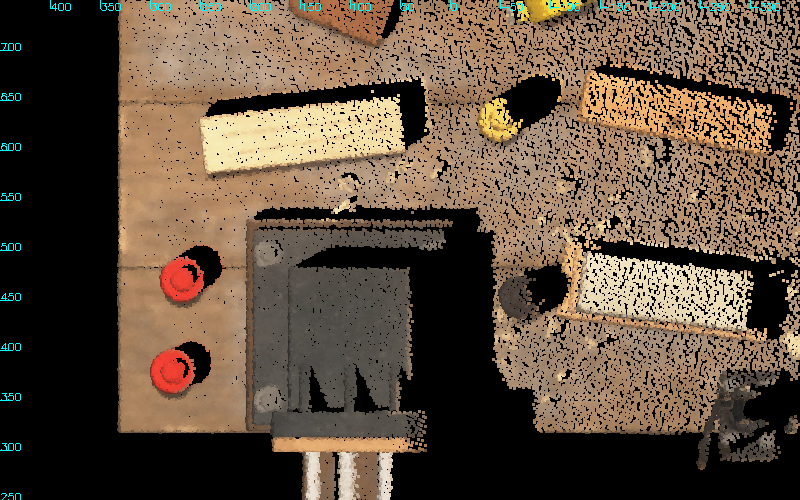

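View pics/topB.png

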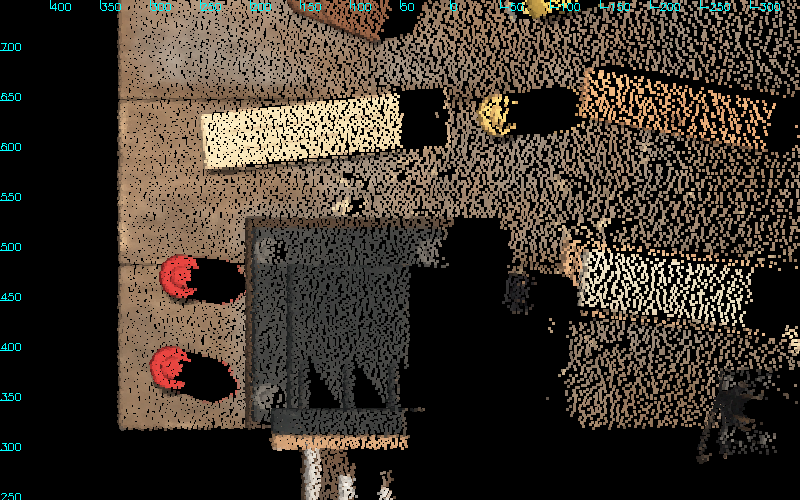

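View pics/topA_h.png

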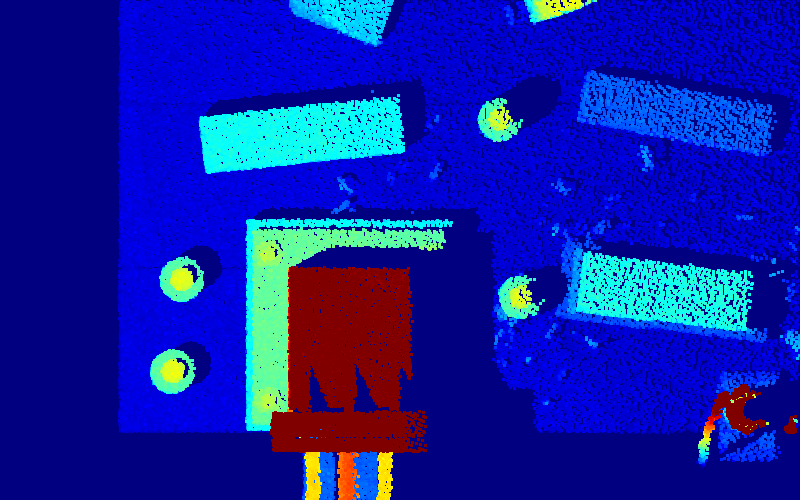

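```bash
cat > fit.py <<'E'
from h import *
def load(fn):
    z=np.load('pics/%s.npz'%fn); P=cloud(z['d'],z); P[z['d']<=0]=np.nan; return P,z['im']
def rect(P,lo,hi,box,m=None):
    g=(P[...,2]>lo)&(P[...,2]<hi)&(P[...,0]>box[0])&(P[...,0]<box[1])&(P[...,1]>box[2])&(P[...,1]<box[3])
    if m is not None: g&=m
    g=cv2.morphologyEx(g.astype(np.uint8),cv2.MORPH_OPEN,np.ones((3,3)))>0
    n,l,st,_=cv2.connectedComponentsWithStats(g.astype(np.uint8),connectivity=8)
    g=l==1+np.argmax(st[1:,4])
    X=P[g]; (cx,cy),(a,b),t=cv2.minAreaRect(X[:,:2].astype(np.float32))
    if a<b: a,b,t=b,a,t+90
    # t angle of long axis in x,y plane; make relative to +y
    t=(t+90)%180-90
    if t<0:t+=180
    return dict(c=(round(cx,1),round(cy,1)),L=round(a,1),W=round(b,1),ang=round(t,2),z=round(float(np.median(X[:,2])),1),n=len(X))
def circ(P,box,r=21,lo=36,hi=48):
    from scipy.optimize import least_squares
    g=(P[...,0]>box[0])&(P[...,0]<box[1])&(P[...,1]>box[2])&(P[...,1]<box[3])
    k=g&(P[...,2]>box[4]+52)
    K=P[k]; t=g&(P[...,2]>box[4]+lo); T=P[t]
    (a,b),R=cv2.minEnclosingCircle(T[:,:2].astype(np.float32))
    (e,f),R2=cv2.minEnclosingCircle(K[:,:2].astype(np.float32)) if len(K) else ((0,0),0)
    return np.round([a,b,R,e,f,R2,K[:,2].max() if len(K) else 0,len(K)],1)
E
python3 - <<'E'
from fit import *
for fn in ['scene0','side0']:
    P,im=load(fn)
    g=(P[...,0]>540)&(P[...,0]<570)&(P[...,1]>150)&(P[...,1]<280); print(fn,'bench z',np.nanmedian(P[g][:,2]))
    g=(P[...,0]>560)&(P[...,0]<590)&(P[...,1]>-300)&(P[...,1]<-150); print('bench z R',np.nanmedian(P[g][:,2]))
    print('billet',rect(P,25,45,(560,680,30,270)))
    print('slat',rect(P,9,25,(585,700,-340,-110)))
    print('whet',rect(P,9,45,(395,520,-340,-95)))
    for n,b in dict(brass=(590,665,-80,-10,0),black=(425,480,-95,-30,0),red=(440,500,240,305,0),red2=(345,405,245,310,0)).items(): print(n,circ(P,b))
    g=(P[...,0]>350)&(P[...,0]<450)&(P[...,1]>60)&(P[...,1]<150); print('vise z',np.nanmax(P[g][:,2]), np.nanmedian(P[g][:,2]))
for cam in ['scene','side']:
    for l in ['red_weight','leather_pouch','tape_measure']: print(cam,l,[(np.round(q['bbox']).tolist(),round(q['p'],2)) for q in manip.look_for(cam,l)][:5])
E
```

```text
scene0 bench z -0.1884163889774868
bench z R -0.6432084723102776
billet {'c': (616.0, 148.2), 'L': 200.4, 'W': 57.2, 'ang': 96.07, 'z': 34.0, 'n': 2557}
slat {'c': (637.2, -227.5), 'L': 196.6, 'W': 54.7, 'ang': 78.84, 'z': 15.2, 'n': 1195}
whet {'c': (457.6, -213.4), 'L': 212.2, 'W': 75.7, 'ang': 81.97, 'z': 34.6, 'n': 2214}
brass [630.9 -49.7  21.2 631.6 -50.3  11.4  59.6  65. ]
black [453.1 -71.4  21.8 453.5 -70.4  11.   61.2  72. ]
red [471.5 269.1  21.7 471.4 268.4  11.1  60.8 130. ]
red2 [378.8 277.1  21.7 379.4 277.3  11.3  62.8 149. ]
vise z 130.50757049842798 106.34798734495007
side0 bench z -1.3316546288582458
bench z R -2.3135549729149716
billet {'c': (619.3, 148.4), 'L': 204.1, 'W': 54.9, 'ang': 96.29, 'z': 32.8, 'n': 1446}
slat {'c': (641.4, -224.5), 'L': 192.9, 'W': 50.3, 'ang': 79.23, 'z': 14.7, 'n': 531}
whet {'c': (463.5, -213.6), 'L': 209.7, 'W': 73.8, 'ang': 82.93, 'z': 34.1, 'n': 819}
brass [636.1 -49.1  21.  634.8 -48.8  10.1  58.9  32. ]
black [456.9 -68.9  21.  458.6 -69.8  10.   58.8  30. ]
red [474.  269.9  21.  474.7 269.3  10.9  58.2  69. ]
red2 [382.3 279.4  20.9 383.1 279.4  10.3  59.1  73. ]
vise z 130.59285330459483 104.56898005570076
scene red_weight [([261.0, 315.0, 286.0, 345.0], 0.81), ([310.0, 339.0, 339.0, 374.0], 0.69)]
scene leather_pouch [([177.0, 186.0, 229.0, 228.0], 0.75)]
scene tape_measure [([245.0, 126.0, 264.0, 172.0], 0.91)]
side red_weight [([372.0, 277.0, 397.0, 302.0], 0.68), ([328.0, 270.0, 347.0, 303.0], 0.55)]
side leather_pouch [([190.0, 220.0, 236.0, 255.0], 0.78)]
side tape_measure [([218.0, 173.0, 237.0, 207.0], 0.55)]
```

```bash
python3 - <<'E'
from fit import *
for fn in ['scene0','side0']:
    P,im=load(fn)
    for lo in range(100,800,50):
        g=(P[...,2]>lo)&(P[...,2]<lo+50)&(P[...,0]>100)&(P[...,0]<850)&(abs(P[...,1])<550)
        if g.sum()>3: X=P[g]; print(fn,lo,g.sum(),np.round(np.percentile(X,[1,99],axis=0)[:,:2]).tolist())
E
```

```text
scene0 100 10379 [[200.0, -473.0], [831.0, 179.0]]
scene0 150 1982 [[112.0, -544.0], [846.0, 27.0]]
scene0 200 1682 [[115.0, -489.0], [847.0, 30.0]]
scene0 250 541 [[319.0, -344.0], [362.0, -272.0]]
scene0 300 378 [[328.0, -296.0], [353.0, -272.0]]
scene0 350 450 [[329.0, -298.0], [357.0, -271.0]]
scene0 400 17 [[329.0, -292.0], [357.0, -269.0]]
scene0 450 160 [[153.0, 411.0], [166.0, 451.0]]
scene0 500 1509 [[151.0, 412.0], [169.0, 465.0]]
side0 100 5290 [[175.0, -461.0], [838.0, 179.0]]
side0 150 1140 [[102.0, -533.0], [848.0, 29.0]]
side0 200 1495 [[101.0, -546.0], [848.0, 36.0]]
side0 250 572 [[100.0, -304.0], [364.0, 27.0]]
side0 300 167 [[331.0, -299.0], [355.0, -272.0]]
side0 350 186 [[330.0, -298.0], [358.0, -270.0]]
side0 400 233 [[331.0, -297.0], [365.0, -268.0]]
side0 450 119 [[330.0, -302.0], [368.0, -268.0]]
```

```bash
python3 -m inch '{"grip":[1,1,1,1,1,1,1,1,1,1],"travel":[[50.3,-75.9,0],[50.3,-75.9,0],[50.3,-75.9,0],[50.3,-75.9,0],[50.3,-75.9,0],[50.3,-75.9,0],[50.3,-75.9,0],[50.3,-75.9,0],[50.3,-75.9,0],[50.3,-75.9,0]],"turn":[[0,0,-86.6],[0,0,-86.6],[0,0,-86.6],[0,0,-86.6],[0,0,-86.6],[0,0,-86.6],[0,0,-86.6],[0,0,-86.6],[0,0,-86.6],[0,0,-86.6]]}' 20
```

```text
clock: 1.7
eef_pos: [482.6, 9.8, 205.7]
eef_rot: [3.141, -0.0, 1.379]
wrist_force: [1.1, 0.5, 0.6]
finger_gap: 94.1
```

Remaining to slat: (+15.7, −23.6 cm); I'll stop at about z = 100 to look.

```bash
python3 -m inch '{"grip":[0.6,0.6,0.6,0.6,0.6,0.6,0.6,0.6],"travel":[[15.7,-23.6,0],[15.7,-23.6,0],[15.7,-23.6,0],[15.7,-23.6,-2],[15.7,-23.6,-5.5],[15.7,-23.6,-5.5],[15.7,-23.6,-5.5],[15.7,-23.6,-5.5]],"turn":[[0,0,0],[0,0,0],[0,0,0],[0,0,0],[0,0,0],[0,0,0],[0,0,0],[0,0,0]]}'
python3 - <<'E'
from fit import *
print(manip.read_state()['eef_pos'])
snap('wrist','w1'); P,im=load('w1')
print(rect(P,9,25,(575,710,-345,-110)))
snap('side','s1')
g=(P[...,0]>560)&(P[...,0]<590)&(P[...,1]>-300)&(P[...,1]<-150); print('bench z R',np.nanmedian(P[g][:,2]))
E
```

```text
clock: 2.7
eef_pos: [640.0, -225.5, 152.8]
eef_rot: [3.138, 0.0, 1.38]
wrist_force: [-0.4, 0.5, 0.1]
finger_gap: 75.3
[ 640.04217169 -225.49192502  152.84469535]
{'c': (641.3, -228.4), 'L': 189.3, 'W': 50.3, 'ang': 79.5, 'z': 15.5, 'n': 7566}
bench z R 264.0443126539475
```

View pics/w1.png

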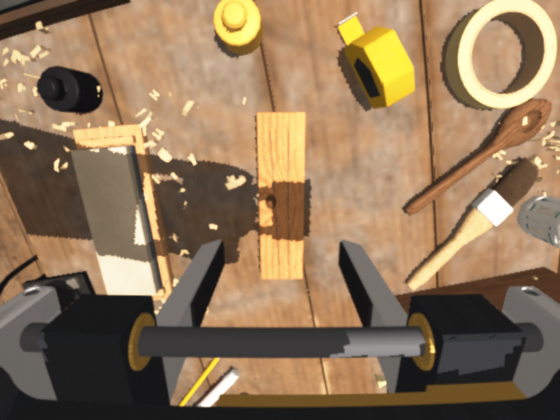

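View pics/s1.png

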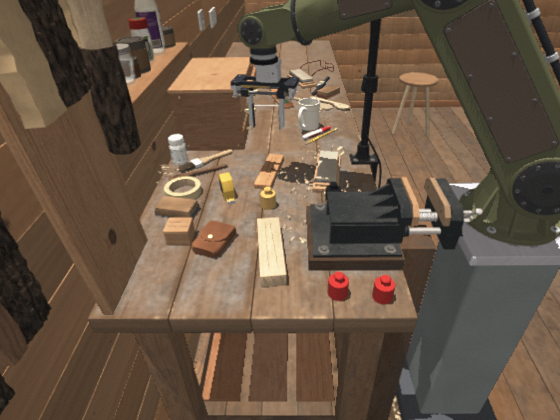

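The wrist picture shows the slat lying straight between the open jaws, centred at about (281,195). I descend and grip it at its centre.

```bash
python3 -m inch '{"grip":[0.6,0.6,0.6,0.6,0.6,0.6,-0.3,-0.3,-0.3,-0.3],"travel":[[0.1,-0.25,-5],[0.1,-0.25,-10],[0.1,-0.25,-13],[0.1,-0.25,-14.5],[0.1,-0.25,-14.9],[0.1,-0.25,-14.9],[0.1,-0.25,-14.9],[0.1,-0.25,-14.9],[0.1,-0.25,-14.9],[0.1,-0.25,-14.9]],"turn":[[0,0,0.4],[0,0,0.4],[0,0,0.4],[0,0,0.4],[0,0,0.4],[0,0,0.4],[0,0,0.4],[0,0,0.4],[0,0,0.4],[0,0,0.4]]}' 25
```

```text
clock: 4.05
eef_pos: [641.1, -228.2, 3.9]
eef_rot: [3.138, 0.0, 1.387]
wrist_force: [-1.4, 0.1, 2.7]
finger_gap: 49.8
```

```bash
python3 -m inch '{"grip":[-0.3,-0.3,-0.3,-0.3,-0.3,-0.3,-0.3,-0.3,-0.3,-0.3],"travel":[[0,0,2],[0,0,7],[0,0,12],[-0.5,5,15],[-2.35,37.65,15],[-2.35,37.65,15],[-2.35,37.65,15],[-2.35,37.65,15],[-2.35,37.65,15],[-2.35,37.65,15]],"turn":[[0,0,0],[0,0,0],[0,0,0],[0,0,0],[0,0,16.7],[0,0,16.7],[0,0,16.7],[0,0,16.7],[0,0,16.7],[0,0,16.7]]}'
python3 -m inch '{"grip":[-0.3,-0.3,-0.3],"travel":[[0,0,0],[0,0,0],[0,0,0]],"turn":[[0,0,0],[0,0,0],[0,0,0]]}'
python3 - <<'E'
from fit import *
print(manip.read_state()['eef_pos'])
for c in ['scene','wrist']: snap(c,c[0]+'2')
P,im=load('w2')
print('slat',rect(P,140,185,(500,740,-345,350)))
print('billet',rect(P,25,45,(500,740,-345,350)))
P,im=load('s2')
print('slat',rect(P,140,185,(570,670,-345,350)))
print('billet',rect(P,25,45,(500,740,-345,350)))
E
```

```text
clock: 5.3
eef_pos: [617.1, 151.8, 155.2]
eef_rot: [3.137, -0.0, 1.682]
wrist_force: [-0.1, -0.6, -0.6]
finger_gap: 49.9
clock: 5.68
eef_pos: [617.3, 150.3, 155.3]
eef_rot: [3.137, 0.0, 1.68]
wrist_force: [0.4, 0.7, -1.2]
finger_gap: 49.6
[617.28693535 150.31495318 155.34444809]
slat {'c': (615.1, 173.2), 'L': 144.5, 'W': 73.3, 'ang': 97.23, 'z': 167.1, 'n': 20081}
billet {'c': (516.5, 114.2), 'L': 174.6, 'W': 33.1, 'ang': 89.88, 'z': 42.7, 'n': 5024}
slat {'c': (614.6, 180.1), 'L': 136.8, 'W': 73.3, 'ang': 87.57, 'z': 167.3, 'n': 2049}
billet {'c': (616.1, 147.9), 'L': 202.1, 'W': 56.5, 'ang': 96.01, 'z': 34.0, 'n': 2536}
```

View pics/w2.png

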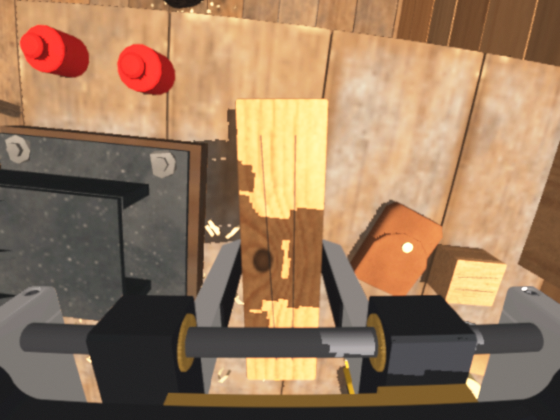

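View pics/s2.png

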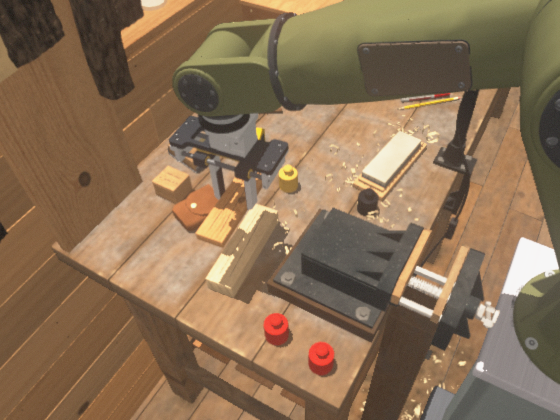

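```bash
python3 -m inch '{"grip":[-0.3,-0.3,-0.3,-0.3,-0.3],"travel":[[0.05,-0.2,-5],[0.05,-0.2,-9],[0.05,-0.2,-11.1],[0.05,-0.2,-11.1],[0.05,-0.2,-11.1]],"turn":[[0,0,0],[0,0,0],[0,0,0],[0,0,0],[0,0,0]]}'
python3 - <<'E'
from fit import *
print(manip.read_state()['eef_pos'])
for c in ['scene','side','wrist']: snap(c,c[:2]+'3')
a=cv2.imread('pics/sc3.png')[180:320,180:320]; b=cv2.imread('pics/si3.png')[190:310,220:340]
cv2.imwrite('pics/c3.png',np.hstack([cv2.resize(a,(400,400)),cv2.resize(b,(400,400))]))
E
```

```text
clock: 6.4
eef_pos: [618.4, 148.5, 45.5]
eef_rot: [3.136, -0.0, 1.68]
wrist_force: [-0.1, 0.2, -1.0]
finger_gap: 49.7
[618.36348746 148.54909705  45.48820321]
```

View pics/c3.png

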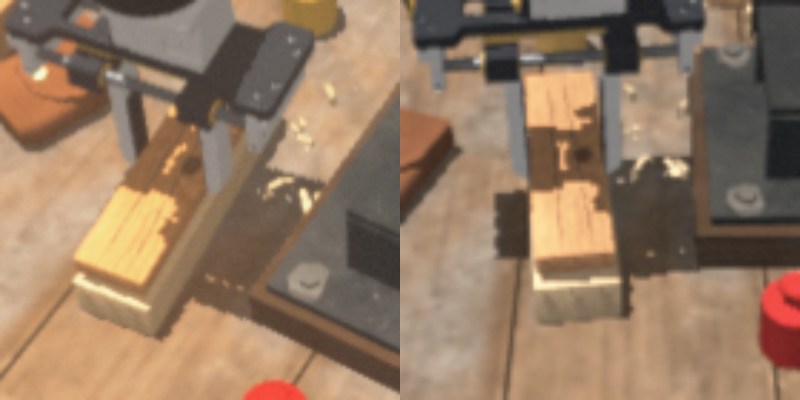

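View pics/wr3.png

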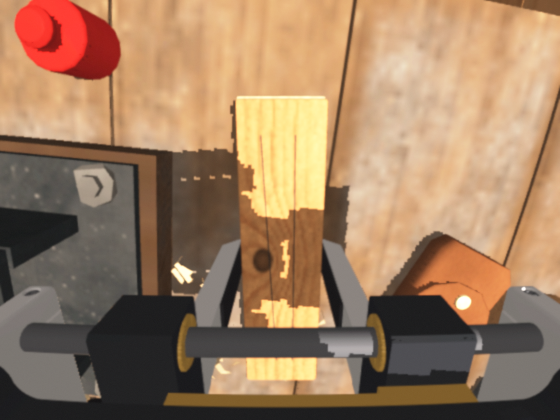

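The slat floats about 7 mm over the billet, looks parallel, and its left end sits just inside the billet's end. I lower and release it.

```bash
python3 -m inch '{"grip":[-0.3,-0.3,-0.3,-0.3,-0.3],"travel":[[-0.05,0,-0.3],[-0.05,0,-0.6],[-0.05,0,-0.75],[-0.05,0,-0.75],[-0.05,0,-0.75]],"turn":[[0,0,0],[0,0,0],[0,0,0],[0,0,0],[0,0,0]]}'
```

```text
clock: 7.18
eef_pos: [617.8, 148.8, 37.9]
eef_rot: [3.135, -0.0, 1.68]
wrist_force: [0.6, -0.1, -0.5]
finger_gap: 49.5
```

```bash
python3 -m inch '{"grip":[0.15,0.3,0.5,0.6,0.6,0.6,0.6,0.6],"travel":[[0,0,0],[0,0,0],[0,0,0],[0,0,0],[0,0,3],[0,0,8],[0,0,14],[0,0,14]],"turn":[[0,0,0],[0,0,0],[0,0,0],[0,0,0],[0,0,0],[0,0,0],[0,0,0],[0,0,0]]}'
python3 - <<'E'
from fit import *
print(manip.read_state()['eef_pos'])
for c in ['scene','side','wrist']: 
    snap(c,c[:2]+'4')
    P,im=load(c[:2]+'4')
    print(c,'slat',rect(P,44,60,(565,690,20,280)))
E
```

```text
clock: 8.18
eef_pos: [619.5, 149.1, 183.3]
eef_rot: [3.127, -0.001, 1.68]
wrist_force: [0.1, 0.1, -0.6]
finger_gap: 75.3
[619.54163577 149.10126029 183.26250489]
scene slat {'c': (615.7, 149.9), 'L': 191.2, 'W': 51.8, 'ang': 95.73, 'z': 50.1, 'n': 2191}
side slat {'c': (618.9, 150.0), 'L': 192.5, 'W': 49.9, 'ang': 96.25, 'z': 48.8, 'n': 1248}
wrist slat {'c': (619.0, 148.6), 'L': 189.2, 'W': 50.1, 'ang': 96.34, 'z': 49.6, 'n': 8030}
```

View pics/wr4.png

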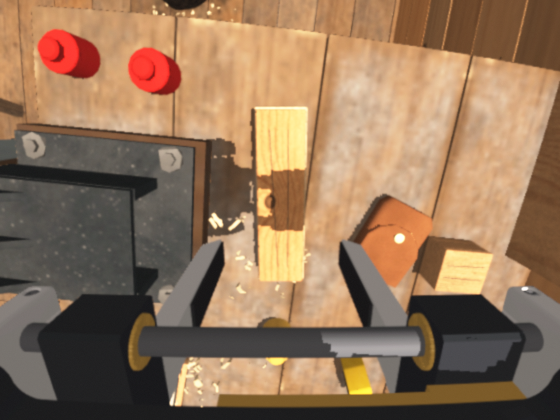

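View pics/sc4.png

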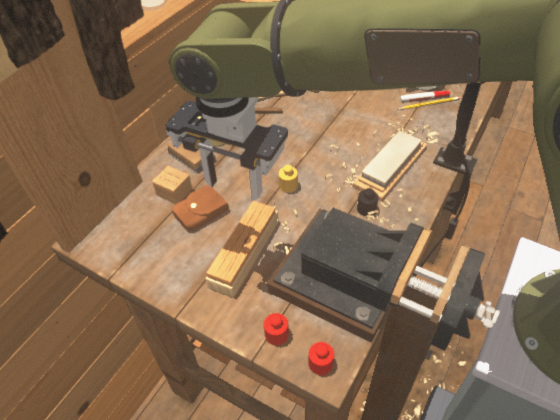

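Slat versus billet in the same camera: about 0.4 mm off across, 1.6 mm off lengthwise and 0.3° in angle, which is good. Next is the black weight.

```bash
python3 -m inch '{"grip":[0.6,0.6,0.6,0.6,0.6,0.6,0.6,0.6],"travel":[[-16.4,-21.9,0],[-16.4,-21.9,0],[-16.4,-21.9,0],[-16.4,-21.9,0],[-16.4,-21.9,-3],[-16.4,-21.9,-3],[-16.4,-21.9,-3],[-16.4,-21.9,-3]],"turn":[[0,0,0],[0,0,0],[0,0,0],[0,0,0],[0,0,0],[0,0,0],[0,0,0],[0,0,0]]}'
python3 - <<'E'
from fit import *
print(manip.read_state()['eef_pos'],manip.read_state()['eef_rot'])
snap('wrist','w5'); P,im=load('w5')
print(circ(P,(425,490,-98,-35,0)))
print(circ(P,(425,490,-98,-35,0),lo=39))
E
```

```text
clock: 9.32
eef_pos: [454.0, -69.7, 147.2]
eef_rot: [3.136, 0.0, 1.682]
wrist_force: [0.1, -0.1, -0.4]
finger_gap: 75.1
[454.0276539  -69.67294139 147.1593714 ] [3.13643220e+00 1.44367581e-04 1.68160704e+00]
[  459.9   -56.5    36.8   458.9   -49.2    34.1   282.2 15503. ]
[  459.9   -56.5    36.8   458.9   -49.2    34.1   282.2 15503. ]
```

View pics/w5.png

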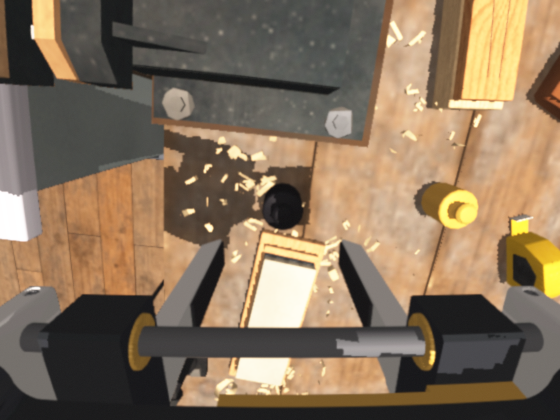

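```bash
sed -i 's/    k=g&/    g\&=P[...,2]<box[4]+66\n    k=g\&/' fit.py; python3 - <<'E'
from fit import *
P,im=load('w5')
print(circ(P,(425,490,-98,-35,0)))
print(circ(P,(425,490,-98,-35,0),lo=39))
print('whet',rect(P,9,45,(395,520,-340,-95)))
print('brass',circ(P,(590,665,-80,-10,0)))
E
```

```text
[457.4 -72.2  21.1 457.2 -72.4  10.9  59.5 383. ]
[457.2 -72.2  21.  457.2 -72.4  10.9  59.5 383. ]
whet {'c': (472.2, -176.2), 'L': 131.9, 'W': 84.6, 'ang': 82.77, 'z': 35.3, 'n': 5791}
brass [634.2 -51.2  21.1 634.7 -51.3  11.2  59.4 367. ]
```

```bash
python3 -m inch '{"grip":[0.6,0.6,0.6,0.6,0.6,-0.5,-0.5,-0.5,-0.5,-0.5],"travel":[[0.25,-0.25,-4],[0.25,-0.25,-9],[0.25,-0.25,-12.5],[0.25,-0.25,-13.7],[0.25,-0.25,-13.7],[0.25,-0.25,-13.7],[0.25,-0.25,-13.7],[0.25,-0.25,-13.7],[0.25,-0.25,-13.7],[0.25,-0.25,-13.7]],"turn":[[0,0,0],[0,0,0],[0,0,0],[0,0,0],[0,0,0],[0,0,0],[0,0,0],[0,0,0],[0,0,0],[0,0,0]]}' 40
```

```text
clock: 10.62
eef_pos: [456.6, -72.3, 10.5]
eef_rot: [3.136, 0.0, 1.682]
wrist_force: [-1.7, -0.9, 6.3]
finger_gap: 41.3
```

```bash
python3 -m inch '{"grip":[-0.5,-0.5,-0.5,-0.5,-0.5,-0.5,-0.5,-0.5,-0.5,-0.5],"travel":[[0,0,3],[0,0,9],[0,0,14],[3,4,16],[16.1,22.1,16],[16.1,22.1,16],[16.1,22.1,16],[16.1,22.1,16],[16.1,22.1,13],[16.1,22.1,10]],"turn":[[0,0,0],[0,0,0],[0,0,0],[0,0,0],[0,0,0],[0,0,0],[0,0,0],[0,0,0],[0,0,0],[0,0,0]]}'
python3 - <<'E'
from fit import *
print(manip.read_state()['eef_pos'])
for c in ['side','wrist']: snap(c,c[:2]+'6')
P,im=load('wr6')
print('slat',rect(P,44,56,(565,690,20,280)))
z0=manip.read_state()['eef_pos'][2]-10.5
print(circ(P,(570,680,100,200,z0)))
E
```

```text
clock: 11.88
eef_pos: [617.2, 149.1, 108.7]
eef_rot: [3.137, 0.0, 1.682]
wrist_force: [-0.1, -0.5, -3.8]
finger_gap: 41.2
[617.23694248 149.14742707 108.67389658]
slat {'c': (614.4, 188.5), 'L': 109.2, 'W': 50.1, 'ang': 96.4, 'z': 49.6, 'n': 7513}
[ 615.   157.4   33.   615.   157.4   33.   161.8 2236. ]
```

View pics/wr6.png

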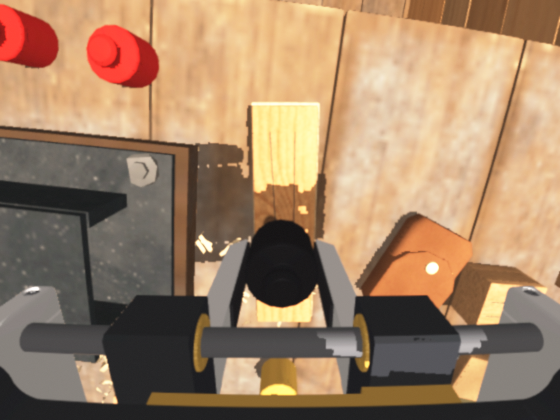

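View pics/si6.png

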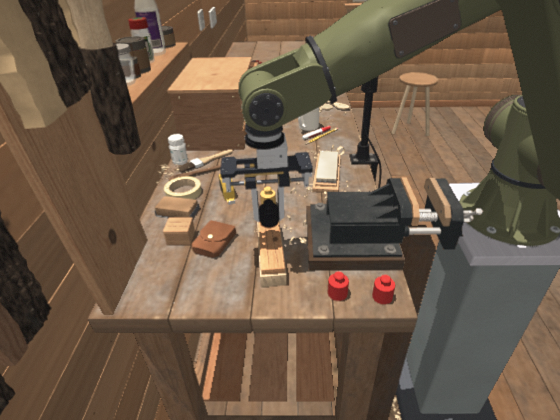

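The black weight is held upright over the middle of the slat. I lower it: contact is expected at TCP z of about 60.5.

```bash
python3 -m inch '{"grip":[-0.5,-0.5,-0.5,-0.5,-0.5,-0.5],"travel":[[0.05,0,-2.5],[0.05,0,-4],[0.05,0,-4.5],[0.05,0,-4.8],[0.05,0,-4.8],[0.05,0,-4.8]],"turn":[[0,0,0],[0,0,0],[0,0,0],[0,0,0],[0,0,0],[0,0,0]]}'
```

```text
clock: 12.72
eef_pos: [616.8, 148.5, 60.6]
eef_rot: [3.141, 0.001, 1.682]
wrist_force: [-3.9, -1.0, 5.2]
finger_gap: 41.7
```

```bash
python3 -m inch '{"grip":[-0.05,0.1,0.3,0.6,0.6,0.6,0.6,0.6],"travel":[[0,0,0.02],[0,0,0.02],[0,0,0.05],[0,0,0.05],[0,0,3],[0,0,8],[0,0,12],[0,0,12]],"turn":[[0,0,0],[0,0,0],[0,0,0],[0,0,0],[0,0,0],[0,0,0],[0,0,0],[0,0,0]]}'
python3 - <<'E'
from fit import *
print(manip.read_state()['eef_pos'])
for c in ['scene','side','wrist']: 
    snap(c,c[:2]+'7')
    P,im=load(c[:2]+'7')
    print(c,'slat',rect(P,44,58,(565,690,20,280)))
    print(circ(P,(570,680,110,190,50)))
E
```

```text
clock: 13.72
eef_pos: [618.0, 148.8, 184.0]
eef_rot: [3.135, 0.0, 1.682]
wrist_force: [-0.6, 0.7, -0.1]
finger_gap: 74.8
[617.97070283 148.79212094 184.02683743]
scene slat {'c': (615.8, 149.9), 'L': 190.8, 'W': 52.2, 'ang': 95.81, 'z': 49.9, 'n': 1743}
[613.9 149.7  20.9 614.3 149.1  10.7 111.8  87. ]
side slat {'c': (613.8, 196.2), 'L': 100.4, 'W': 49.9, 'ang': 96.24, 'z': 49.0, 'n': 685}
[617.3 150.7  21.1 617.3 150.9  11.1 108.9  55. ]
wrist slat {'c': (613.7, 196.6), 'L': 92.3, 'W': 50.2, 'ang': 96.45, 'z': 49.7, 'n': 3881}
[617.8 148.7  20.8 617.8 148.7  10.8 109.3 437. ]
```

View pics/wr7.png

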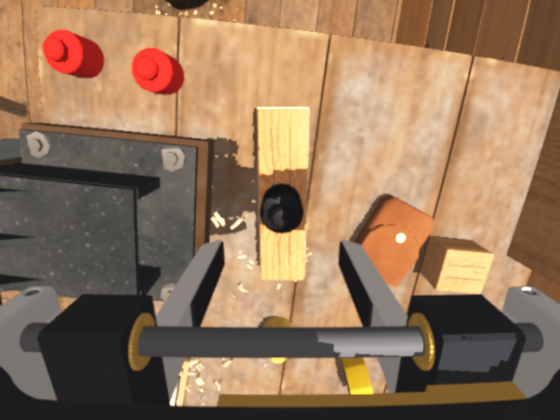

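The wrist picture shows black standing in the middle of the slat at (282,207), within about 1.5 mm. For red I take the far one of the two, about 544 mm from the base against about 470 mm.

```bash
python3 -m inch '{"grip":[0.6,0.6,0.6,0.6,0.6,0.6,0.6],"travel":[[-14.5,12,0],[-14.5,12,0],[-14.5,12,0],[-14.5,12,-3],[-14.5,12,-3],[-14.5,12,-3],[-14.5,12,-3]],"turn":[[0,0,0],[0,0,0],[0,0,0],[0,0,0],[0,0,0],[0,0,0],[0,0,0]]}'
python3 - <<'E'
from fit import *
print(manip.read_state()['eef_pos'],manip.read_state()['eef_rot'])
snap('wrist','w8'); P,im=load('w8')
print(circ(P,(440,505,235,305,0)))
print(circ(P,(440,505,235,305,0),lo=39)); print(circ(P,(345,410,245,310,0)))
E
```

```text
clock: 14.75
eef_pos: [472.1, 268.1, 149.9]
eef_rot: [-3.141, 0.001, 1.681]
wrist_force: [-0.2, -0.3, 0.3]
finger_gap: 75.3
[472.06105051 268.13991614 149.90366795] [-3.14118486e+00  5.97208023e-04  1.68077754e+00]
[474.5 267.8  21.  474.2 267.8  10.6  59.8 376. ]
[474.5 267.8  21.  474.2 267.8  10.6  59.8 376. ]
[382.3 276.4  21.2 382.3 276.5  10.9  60.1 408. ]
```

View pics/w8.png

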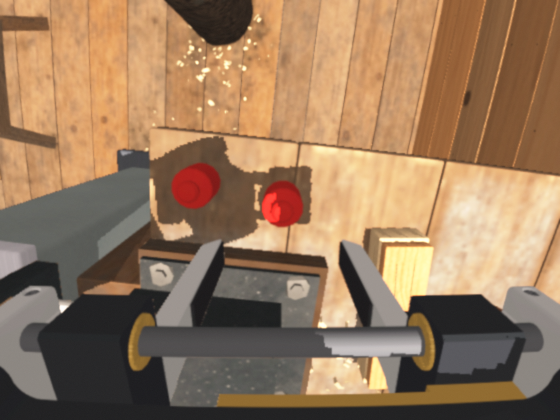

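The two reds are at (282,204), the far one and my target, and (196,185). The target is centred between the jaws.

```bash
python3 -m inch '{"grip":[0.6,0.6,0.6,0.6,0.6,-0.5,-0.5,-0.5,-0.5,-0.5],"travel":[[0.15,0,-4],[0.15,0,-9],[0.15,0,-12.7],[0.15,0,-14],[0.15,0,-14],[0.15,0,-14],[0.15,0,-14],[0.15,0,-14],[0.15,0,-14],[0.15,0,-14]],"turn":[[0,0,0],[0,0,0],[0,0,0],[0,0,0],[0,0,0],[0,0,0],[0,0,0],[0,0,0],[0,0,0],[0,0,0]]}' 40
```

```text
clock: 16.05
eef_pos: [473.6, 268.2, 10.2]
eef_rot: [-3.142, 0.0, 1.681]
wrist_force: [-2.8, -1.1, 6.1]
finger_gap: 41.5
```

```bash
python3 -m inch '{"grip":[-0.5,-0.5,-0.5,-0.5,-0.5,-0.5,-0.5,-0.5,-0.5,-0.5],"travel":[[0,0,3],[0,0,9],[0,0,14],[5,-2,16],[10,-4,16],[13.7,-5.55,16],[13.7,-5.55,14],[13.7,-5.55,11],[13.7,-5.55,10],[13.7,-5.55,10]],"turn":[[0,0,0],[0,0,0],[0,0,0],[0,0,0],[0,0,0],[0,0,0],[0,0,0],[0,0,0],[0,0,0],[0,0,0]]}'
python3 - <<'E'
from fit import *
print(manip.read_state()['eef_pos'])
for c in ['side','wrist']: snap(c,c[:2]+'9')
a=cv2.imread('pics/wr9.png'); b=cv2.imread('pics/si9.png')[130:330,190:390]
cv2.imwrite('pics/c9.png',np.hstack([cv2.resize(a,(400,300)),cv2.resize(b,(300,300))]))
E
```

```text
clock: 17.3
eef_pos: [610.4, 212.8, 109.9]
eef_rot: [-3.14, 0.001, 1.681]
wrist_force: [0.1, -0.1, -4.3]
finger_gap: 41.4
[610.35803323 212.75079107 109.88997914]
```

View pics/c9.png

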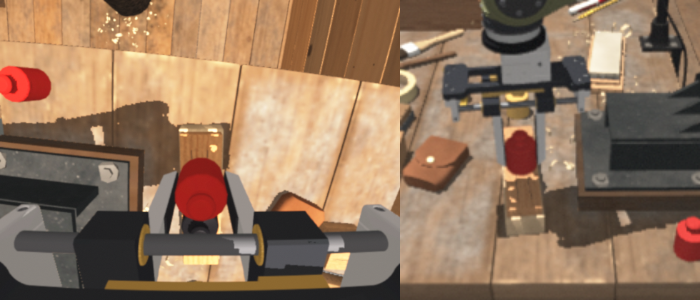

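```bash
python3 -m inch '{"grip":[-0.5,-0.5,-0.5,-0.5,-0.5,-0.5],"travel":[[0.05,0,-2.5],[0.05,0,-4],[0.05,0,-4.6],[0.05,0,-4.93],[0.05,0,-4.93],[0.05,0,-4.93]],"turn":[[0,0,0],[0,0,0],[0,0,0],[0,0,0],[0,0,0],[0,0,0]]}'
```

```text
clock: 18.15
eef_pos: [611.8, 213.0, 62.7]
eef_rot: [3.139, 0.0, 1.681]
wrist_force: [0.4, -1.1, -3.7]
finger_gap: 41.6
```

```bash
python3 -m inch '{"grip":[-0.5,-0.5,-0.5,-0.5],"travel":[[-0.08,0,-0.15],[-0.08,0,-0.22],[-0.08,0,-0.22],[-0.08,0,-0.22]],"turn":[[0,0,0],[0,0,0],[0,0,0],[0,0,0]]}'
```

```text
clock: 18.65
eef_pos: [611.0, 213.1, 60.5]
eef_rot: [3.139, 0.0, 1.681]
wrist_force: [-0.2, -0.2, -3.5]
finger_gap: 41.3
```

```bash
python3 -m inch '{"grip":[-0.05,0.1,0.3,0.6,0.6,0.6,0.6,0.6],"travel":[[0,0,-0.03],[0,0,-0.03],[0,0,0],[0,0,0],[0,0,3],[0,0,8],[0,0,12],[0,0,12]],"turn":[[0,0,0],[0,0,0],[0,0,0],[0,0,0],[0,0,0],[0,0,0],[0,0,0],[0,0,0]]}'
python3 - <<'E'
from fit import *
print(manip.read_state()['eef_pos'])
for c in ['scene','side','wrist']: 
    snap(c,c[:2]+'10')
    P,im=load(c[:2]+'10')
    print(c,'slat',rect(P,44,58,(565,690,20,280)))
    print(circ(P,(570,680,110,187,50)),circ(P,(570,680,187,260,50)))
    if c!='wrist': print('brass',circ(P,(590,665,-80,-10,0)))
E
```

```text
clock: 19.65
eef_pos: [612.1, 213.4, 184.2]
eef_rot: [3.133, -0.001, 1.681]
wrist_force: [0.1, -0.1, 0.2]
finger_gap: 75.4
[612.13839257 213.41136443 184.19577837]
scene slat {'c': (615.0, 150.3), 'L': 190.2, 'W': 50.8, 'ang': 95.68, 'z': 49.7, 'n': 1224}
[614.6 149.7  21.1 607.8 147.2   7.8 107.9  16. ] [609.3 212.6  21.3 609.4 213.8  11.7 111.6 109. ]
brass [630.8 -48.9  21.4 631.  -49.   10.8  60.7  66. ]
side slat {'c': (610.4, 227.7), 'L': 49.9, 'W': 34.5, 'ang': 5.34, 'z': 49.0, 'n': 243}
[617.1 150.4  21.2 618.2 152.2  10.5 108.8  55. ] [611.7 214.1  20.8 612.  213.7  10.5 109.2  66. ]
brass [634.7 -49.1  21.2 634.6 -48.5  10.   58.6  32. ]
wrist slat {'c': (625.9, 87.6), 'L': 67.9, 'W': 50.2, 'ang': 96.9, 'z': 49.7, 'n': 1568}
[618.3 149.   21.3 618.2 148.4  11.1 109.5 368. ] [612.3 212.5  21.  612.2 212.6  10.7 109.5 433. ]
```

View pics/wr10.png

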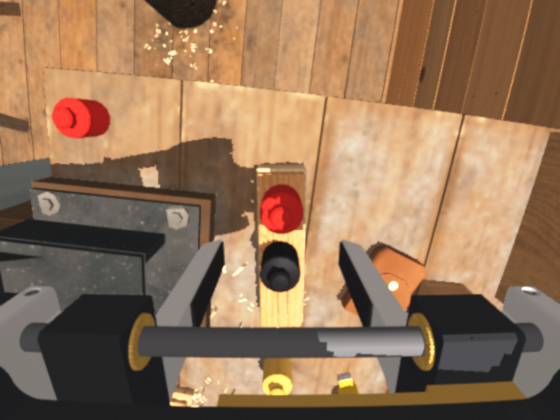

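Red stands at (282,208) in the wrist picture, near the left end. Now the brass weight.

```bash
python3 -m inch '{"grip":[0.6,0.6,0.6,0.6,0.6,0.6,0.6,0.6],"travel":[[2.1,-26.4,0],[2.1,-26.4,0],[2.1,-26.4,0],[2.1,-26.4,0],[2.1,-26.4,-3],[2.1,-26.4,-3.5],[2.1,-26.4,-3.5],[2.1,-26.4,-3.5]],"turn":[[0,0,0],[0,0,0],[0,0,0],[0,0,0],[0,0,0],[0,0,0],[0,0,0],[0,0,0]]}'
python3 - <<'E'
from fit import *
print(manip.read_state()['eef_pos'],manip.read_state()['eef_rot'])
snap('wrist','w11'); P,im=load('w11')
print(circ(P,(590,675,-90,-10,0)))
E
```

```text
clock: 20.8
eef_pos: [631.9, -49.9, 145.2]
eef_rot: [3.14, 0.001, 1.682]
wrist_force: [-0.2, -0.1, -0.0]
finger_gap: 75.2
[631.92904049 -49.93125321 145.21597043] [3.13989436e+00 5.10439642e-04 1.68246109e+00]
[635.4 -51.4  20.9 635.2 -51.4  10.9  60.1 387. ]
```

View pics/w11.png

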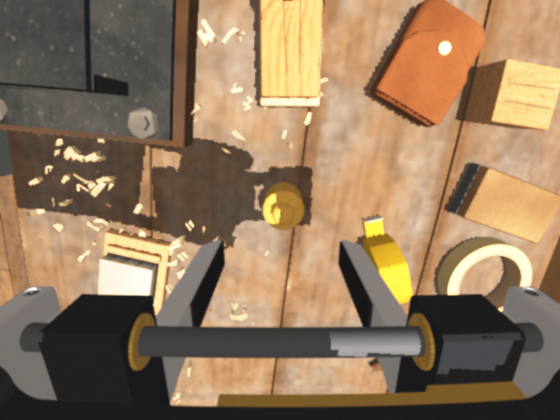

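Brass is at (284,207), between the jaws and clear of the tape measure.

```bash
python3 -m inch '{"grip":[0.6,0.6,0.6,0.6,0.6,-0.5,-0.5,-0.5,-0.5,-0.5],"travel":[[0.25,-0.15,-4],[0.25,-0.15,-9],[0.25,-0.15,-12.3],[0.25,-0.15,-13.5],[0.25,-0.15,-13.5],[0.25,-0.15,-13.5],[0.25,-0.15,-13.5],[0.25,-0.15,-13.5],[0.25,-0.15,-13.5],[0.25,-0.15,-13.5]],"turn":[[0,0,0],[0,0,0],[0,0,0],[0,0,0],[0,0,0],[0,0,0],[0,0,0],[0,0,0],[0,0,0],[0,0,0]]}' 40
```

```text
clock: 22.1
eef_pos: [634.6, -51.6, 10.6]
eef_rot: [3.139, 0.001, 1.682]
wrist_force: [-2.3, -0.5, 3.1]
finger_gap: 41.4
```

```bash
python3 -m inch '{"grip":[-0.5,-0.5,-0.5,-0.5,-0.5,-0.5,-0.5,-0.5,-0.5,-0.5],"travel":[[0,0,3],[0,0,9],[0,0,14],[-0.3,5,14],[-0.7,10,14],[-0.98,13.7,13],[-0.98,13.7,11],[-0.98,13.7,10],[-0.98,13.7,10],[-0.98,13.7,10]],"turn":[[0,0,0],[0,0,0],[0,0,0],[0,0,0],[0,0,0],[0,0,0],[0,0,0],[0,0,0],[0,0,0],[0,0,0]]}'
python3 - <<'E'
from fit import *
print(manip.read_state()['eef_pos'])
for c in ['side','wrist']: snap(c,c[:2]+'12')
a=cv2.imread('pics/wr12.png'); b=cv2.imread('pics/si12.png')[130:330,190:390]
cv2.imwrite('pics/c12.png',np.hstack([cv2.resize(a,(400,300)),cv2.resize(b,(300,300))]))
E
```

```text
clock: 23.35
eef_pos: [625.1, 85.0, 111.2]
eef_rot: [3.139, 0.001, 1.682]
wrist_force: [0.3, 0.4, -3.1]
finger_gap: 41.5
[625.09214708  84.95069873 111.24105358]
```

View pics/c12.png

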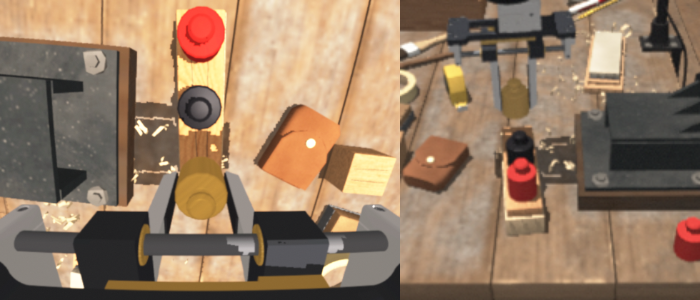

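```bash
python3 -m inch '{"grip":[-0.5,-0.5,-0.5,-0.5,-0.5,-0.5,-0.5],"travel":[[0,0.03,-2.5],[0,0.03,-4],[0,0.03,-4.7],[0,0.03,-5.03],[0,0.03,-5.03],[0,0.03,-5.03],[0,0.03,-5.03]],"turn":[[0,0,0],[0,0,0],[0,0,0],[0,0,0],[0,0,0],[0,0,0],[0,0,0]]}'
```

```text
clock: 24.32
eef_pos: [625.3, 85.4, 61.4]
eef_rot: [3.138, 0.001, 1.682]
wrist_force: [-0.2, -0.2, -3.6]
finger_gap: 41.7
```

```bash
python3 -m inch '{"grip":[-0.5,-0.5,-0.05,0.1,0.3,0.6,0.6,0.6,0.6,0.6],"travel":[[0,0,-0.05],[0,0,-0.06],[0,0,-0.07],[0,0,-0.07],[0,0,-0.05],[0,0,0],[0,0,3],[0,0,8],[0,0,14],[0,0,14]],"turn":[[0,0,0],[0,0,0],[0,0,0],[0,0,0],[0,0,0],[0,0,0],[0,0,0],[0,0,0],[0,0,0],[0,0,0]]}'
python3 -m inch '{"grip":[0.6,0.6,0.6,0.6],"travel":[[0,-6,4],[0,-12,6],[0,-18,6],[0,-18,6]],"turn":[[0,0,0],[0,0,0],[0,0,0],[0,0,0]]}'
python3 - <<'E'
from fit import *
print(manip.read_state()['eef_pos'])
for c in ['scene','side','wrist']: 
    snap(c,c[:2]+'13')
    P,im=load(c[:2]+'13')
    print(c,'slat',rect(P,44,58,(565,690,20,280)))
    for b in [(187,260),(113,187),(50,113)]: print(circ(P,(570,680,*b,50)))
    print('whet',rect(P,9,45,(395,520,-340,-95)))
a=cv2.imread('pics/sc13.png')[100:380,130:450]; b=cv2.imread('pics/si13.png')[130:330,160:410]
cv2.imwrite('pics/c13.png',np.hstack([cv2.resize(a,(400,350)),cv2.resize(b,(400,350))]))
E
```

```text
clock: 25.58
eef_pos: [626.9, 85.6, 206.8]
eef_rot: [3.129, 0.001, 1.682]
wrist_force: [-0.9, 0.7, -0.5]
finger_gap: 75.1
clock: 26.08
eef_pos: [626.5, -97.9, 266.0]
eef_rot: [3.13, 0.001, 1.678]
wrist_force: [-0.1, 0.3, -1.0]
finger_gap: 75.1
[626.50999422 -97.8816784  266.04379365]
scene slat {'c': (614.9, 149.9), 'L': 190.2, 'W': 50.8, 'ang': 95.51, 'z': 50.1, 'n': 901}
[608.6 212.9  21.9 609.7 213.2  11.5 111.  107. ]
[614.8 150.   21.3 614.4 149.5  10.4 111.4  89. ]
[623.2  86.6  21.8 622.2  88.7  11.5 109.8  83. ]
whet {'c': (459.2, -214.6), 'L': 212.6, 'W': 79.9, 'ang': 83.98, 'z': 34.6, 'n': 2272}
side slat {'c': (610.1, 226.9), 'L': 50.2, 'W': 37.1, 'ang': 3.69, 'z': 49.0, 'n': 244}
[611.9 214.4  21.  611.7 213.9  10.9 108.9  67. ]
[616.9 150.9  21.2 618.4 150.2  10.1 108.4  54. ]
[625.1  88.8  20.5 626.6  88.6  11.  108.9  48. ]
whet {'c': (462.9, -213.7), 'L': 209.8, 'W': 75.0, 'ang': 83.06, 'z': 33.8, 'n': 924}
wrist slat {'c': (625.1, 90.6), 'L': 73.5, 'W': 49.8, 'ang': 96.78, 'z': 49.5, 'n': 1283}
[0. 0. 0. 0. 0. 0. 0. 0.]
[0. 0. 0. 0. 0. 0. 0. 0.]
[625.9  85.   21.1 625.4  84.6  11.2 109.8 397. ]
whet {'c': (470.1, -216.7), 'L': 210.3, 'W': 84.5, 'ang': 84.77, 'z': 35.5, 'n': 5513}
```

View pics/c13.png

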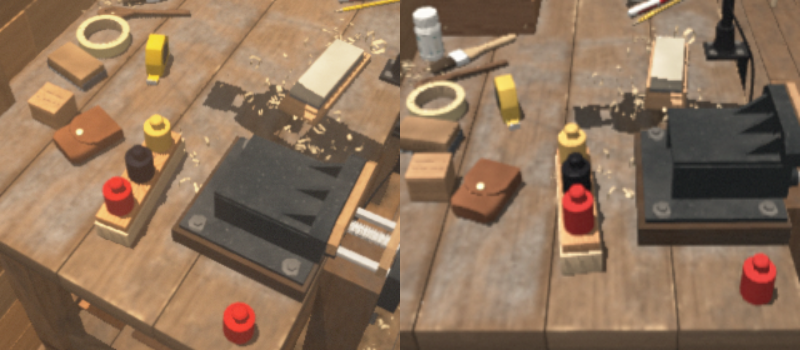

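View pics/wr13.png

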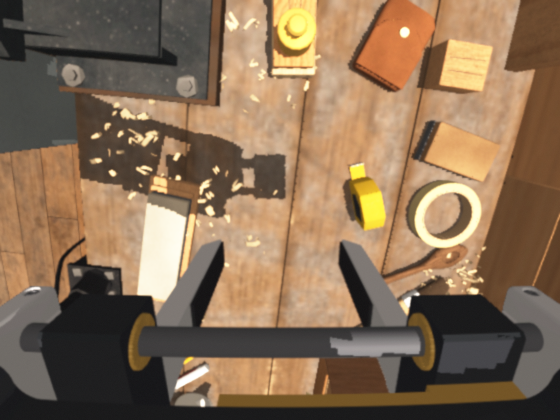

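```bash
python3 - <<'E'
from cell import manip
s=manip.read_state(); print(s['clock'],s['wrist_force']); print(manip.sign_off())
E
```

```text
26.225 [-0.87927335 -0.37828132  0.77917068]
the job is handed in; nothing more can be done
None
```

The glue-up dry run is done and handed in at about 26 s. The pine slat lies on the billet with black in the middle, red at the left end and brass at the right, placed in that order. For red I took the farther of the two look-alikes, about 544 mm from the base against about 470 mm. The gripper was well clear of everything at hand-in.

**Slat on billet:** before the weights went on, comparing both in the same camera, the slat was about 0.4 mm off across, 1.6 mm off lengthwise (to the left) and 0.3° or less in angle.

**Weights:** all three stand upright, with knob tops at about 109 mm. They are within about 1–2 mm of the slat's middle line. The red and brass rims are about 10–11 mm in from the slat's ends.

**Bystanders:** in the last pictures the whetstone, pouch and tape measure look unmoved. I measured only the whetstone. It agreed with the first reading to within 1–2 mm and 2° in the scene camera (rougher fit) and within 1 mm in the side camera.

**Where checks disagreed:** the cameras differ from one another by up to about 3–4 mm in absolute position, so I relied on same-camera comparisons. The last side and wrist fits of the slat were cut off by the weights and the picture edge. So the final slat position rests on the scene camera, where it read within 1 mm of the position before the weights went on, and on the earlier unobstructed views.

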